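Edge a slide carrier off its loading deck and set it on the light stand

ROBOT

A 6-joint arm with a two-finger parallel gripper is mounted at the origin on the work surface. World frame = base frame: x ahead of the robot, y to its left, z up, the work surface at z = 0. Lengths are in m, angles in rad, forces in N, time in s.
With the tool pointing down it reaches from about 0.375 to 0.9 m from the base axis. Payload 3.1 kg.
Tool frame: the origin (TCP) lies at the very end of the fingers, on their centre line; the grasp point (between the pads) lies 19 mm behind it (grip_depth is the distance from the TCP to the grasp point, in m); z points along the fingers, y is the direction in which the jaws open and shut (so a half turn about z gives the same grasp; the last joint's range is limited). The gripper opens to 87 mm and grips with 3 to 60 N. Pads are 19 mm wide; open, the fingers measure 117 mm over their backs; the gripper's body (75 mm by 190 mm) begins 51 mm behind the grasp point.
Start: joints at [-1.361, 0.527, 1.433, -0, 1.181, -0.178], TCP at [0.236, -0.579, 0.223] pointing down, gripper open.
Joint ranges: [-3.08, 3.08], [-0.75, 2.2], [0.22, 2.44], [-1.43, 4.57], [0, 2.65], [-2.85, 2.85]. Speed limits (rad/s): [2.79, 2.79, 3.14, 3.14, 3.14, 3.14].

INTERFACE

Orientations are given as a 3x3 rotation matrix whose columns are the frame's x, y, z axes.
In Python, from plant import * gives the robot as it stands. The module is installed in compiled form; this text tells all that it offers.
- The arm moves only by the tool step_arm, never from a script. Its argument "commands" is text: rows parted by semicolons, each of 5 numbers parted by spaces: the closure, from -1 (fully open) to 1 (shut), so that 0 is half open, then the shift along the tool's x, y, z scaled (see below), then the turn about the tool's z scaled (see below). A call has exactly 8 rows; each row is the pose to reach, as a shift and turn from the pose measured when the call began, along the tool's axes at that moment; what a row does not reach only later rows make up. The controller multiplies each number of a shift by 500 mm and each number of a turn by 90 degrees. A row lasts 1/10 s, in which the tool goes at most 50 mm and 8.59 degrees, less where a joint would pass 70% of its speed; a pose out of reach is approached as far as the arm can. A call with a number of a shift or a turn outside -1 to 1 is refused whole. A call with a gripper value outside its range is refused whole. The fingers move at their own pace and stop on an object; the grip force is fixed at half the most. Time passes only in rows, so rows that repeat a pose let the fingers close, or fill a call up. It gives the time, the measured TCP pose, the force and the opening at its end, in the units of the state.
- read_state(): the state, without advancing time (a new reading comes with each control period).
- snapshot(name): name is "scene" or "top" or "wrist"; returns a dict with "color" (480x640x3 uint8, red, green, blue), "z_map" (480x640 float32, m along the optical axis (not along the pixel's ray), 0 where there is no reading), "fx", "fy", "cx", "cy" (pixels), "world_from_camera" (4x4, takes a point from camera to world coordinates); the wrist camera has in their place "mount" (4x4, takes a point from camera to tool coordinates, whose origin is the TCP and whose axes are the flange's). Camera axes: x right, y up, looking along -z (the intrinsics and any distortion apply to the point x, -y, -z); pixel columns grow to the right and rows downward; lengths in m; the calibration is good to about 2 mm. A picture is of the moment at which its call begins: read the wrist's pose just before it.
- job_done(): hands the job in, once; it reports no verdict.
Trained networks look in the newest picture that a camera, given by its name, has taken for a name from the list of things; names that differ only in an ending like _2 or _b are one class to them, and where a whole thing is asked for, a point or a joint stands for the part that bears it (a point fixed in the world has none). Each returns a list of dicts, best first, with "score" (0 to 1); they miss things now and then, are a little off and sometimes report something else, mostly with a low value. They report only what shows in the picture. A call takes as long as a camera call. They do not tell look-alikes from the thing itself.
- masks_of(camera, target): "pixels" (480x640 bool, what is visible of it) and "box" ([left, top, width, height] in pixels, round what is visible of it).
- mark_of(camera, target): "position" ([column, row] in pixels: a listed point, or the origin of a listed thing).
The state is a dict: "t": time; "joints": joint angles; "joint_velocities": joint speeds; "joint_torque": joint torques, N m; "eef_pos": TCP position; "tcp_rot": TCP orientation; "ft_force": force on the tool from outside, world axes, zero at the start; "torque": the same for the moment, N m; "finger_gap": opening from 0.0 (shut) to 1.0 (fully open).
Only numpy, scipy, OpenCV 4.12 (cv2) and the standard library are available. Lean on these libraries where they do the work, as an engineer would, in place of code of your own. Each camera call takes 0.05 s, during which the arm holds its last target.

TASK

On the low deck with two railed lanes lie two flat white carriers; take the one that holds three glass slides, slide it along its lane away from the robot until about a third of its length overhangs the deck's edge, without letting it tip off. Then pinch the overhanging end by its two long sides, lift it, and set it level on top of the small square light stand, centred and in line with the stand, and let go. Leave the carrier with the two round dishes where it is.

Things in the scene. Friction and masses are not known exactly. Their poses are not given: they have to be found in the camera images.
- slide_carrier_center (a point): Centre (half-way up) of the carrier to move: a flat white plastic plate 120 long (x) x 60 wide (y) x 8 mm thick, about 80 g, holding three rectangular glass slides side by side (nearly flush). It lies in either lane, its x along the deck's x, its leading end 9 to 31 mm inside the deck's far edge. It slides at under 1.5 N and tips off if over 60 mm overhangs.
- dish_carrier_center (a point): Centre (half-way up) of the other carrier, in the other lane: the same 120 x 60 x 8 mm plate, but holding two round dishes. To be left alone. Same axes.
- deck: Fixed white deck, grey top 180 (x) x 168 (y) mm, 50 mm above the bench. Origin: centre of its underside; x along the lanes, away from the robot (within 0.3 rad), z up. Rails 12 wide, 14 mm high at y = -78, 0, 78 mm leave two lanes 66 mm wide, open at both ends, centred at y = -39 and 39 mm; no finger room beside a carrier in its lane. Far edge, to slide over: x = +90 mm.
- stand: Fixed light stand: a 44 x 44 mm pedestal, flat white top 45 mm above the bench, on a dark foot 90 x 90 x 8 mm. Origin: centre of its underside, on the bench. Its x axis points away from the robot (within 0.35 rad); the carrier's length is to lie along it (either way round), both ends overhanging evenly.
Mind the look-alikes: they are no part of the job. Leave any orange or yellow look-alike of the part that bears slide_carrier_center alone.

How it is judged:
By the outcome, as a careful person would: the job done as asked, in the order asked, and still so for the second after the job is handed in, with the robot touching nothing.
It also fails if it takes over 50 s, if anything falls off the work surface, if the arm or the gripper's body presses on something with over 40 N, if the wrist force passes 120 N, or if a joint passes its speed limit or range.

## Working session

There is one attempt and no reset: what is moved stays moved. The work goes in short steps, Python scripts to look and compute and a tool call to move; the robot and the scene stay as the last step left them, time stands still between calls to the robot, and variables do not carry over. Pictures are saved under pics/ and viewed, and the job is handed in when it is done.

Besides the shell and the picture viewer there is one more tool, called as a command line: name --argument value ..., lists and objects as JSON in quotes. step_arm: Moves the arm, as the interface text tells. Its arguments: {"type":"object","properties":{"commands":{"type":"string"}},"required":["commands"]}

```bash
mkdir -p pics
cat > h.py <<'E'
from plant import *
import numpy as np, cv2
def save(n,im): cv2.imwrite('pics/'+n+'.png',cv2.cvtColor(im,cv2.COLOR_RGB2BGR))
E
python3 - <<'E'
from h import *
s=read_state();print(s['t'],s['eef_pos'],s['tcp_rot'],s['finger_gap'])
for c in ['scene','top']:
    d=snapshot(c);save(c+'0',d['color']);print(c,d['fx'],d['fy'],d['cx'],d['cy'],np.round(d['world_from_camera'],3).tolist(),[k for k in d])
    for t in ['slide_carrier_center','dish_carrier_center','deck','stand']:
        print(t,[(round(float(m['score']),2),np.round(m['position']).tolist()) for m in mark_of(c,t)],[(round(float(m['score']),2),np.round(m['box']).tolist()) for m in masks_of(c,t)])
E
```

```text
0.0 [ 0.23620165 -0.57787479  0.22158352] [[ 9.25744512e-01  3.78149280e-01 -4.69959655e-04]
 [ 3.78149410e-01 -9.25742249e-01  2.07669100e-03]
 [ 3.50237700e-04 -2.10020027e-03 -9.99997733e-01]] 1.0037450848348068
scene 442.25156443746414 442.25156443746414 312.7756780054828 250.18164108318524 [[-0.801, -0.433, 0.413, 0.865], [0.598, -0.565, 0.569, 0.429], [-0.013, 0.703, 0.711, 0.635], [0.0, 0.0, 0.0, 1.0]] ['color', 'z_map', 'fx', 'fy', 'cx', 'cy', 'world_from_camera']
slide_carrier_center [(0.83, [262.0, 183.0]), (0.69, [290.0, 242.0]), (0.68, [307.0, 339.0]), (0.62, [300.0, 231.0])] [(0.86, [236.0, 168.0, 56.0, 31.0]), (0.83, [288.0, 313.0, 39.0, 62.0]), (0.78, [266.0, 207.0, 63.0, 44.0])]
dish_carrier_center [(0.7, [270.0, 218.0])] [(0.85, [237.0, 198.0, 59.0, 36.0])]
deck [(0.84, [288.0, 243.0])] [(0.95, [224.0, 183.0, 125.0, 97.0])]
stand [(0.89, [413.0, 344.0])] [(0.7, [378.0, 312.0, 73.0, 67.0])]
top 478.56914141392724 478.56914141392724 318.94068540325577 244.42992600325692 [[0.015, 0.994, -0.108, 0.469], [-1.0, 0.014, -0.007, -0.013], [-0.005, 0.108, 0.994, 0.882], [0.0, 0.0, 0.0, 1.0]] ['color', 'z_map', 'fx', 'fy', 'cx', 'cy', 'world_from_camera']
slide_carrier_center [(0.9, [265.0, 208.0]), (0.83, [369.0, 271.0]), (0.78, [493.0, 305.0])] [(0.78, [477.0, 269.0, 33.0, 71.0]), (0.66, [346.0, 233.0, 47.0, 80.0]), (0.57, [389.0, 220.0, 44.0, 70.0])]
dish_carrier_center [(0.86, [412.0, 257.0])] [(0.87, [388.0, 221.0, 46.0, 72.0])]
deck [(0.67, [384.0, 268.0])] []
stand [(0.69, [209.0, 284.0])] [(0.73, [183.0, 258.0, 48.0, 50.0])]
```

View pics/scene0.png

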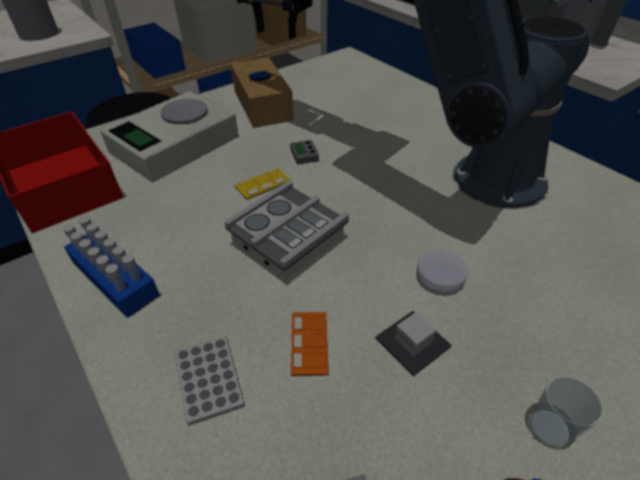

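View pics/top0.png

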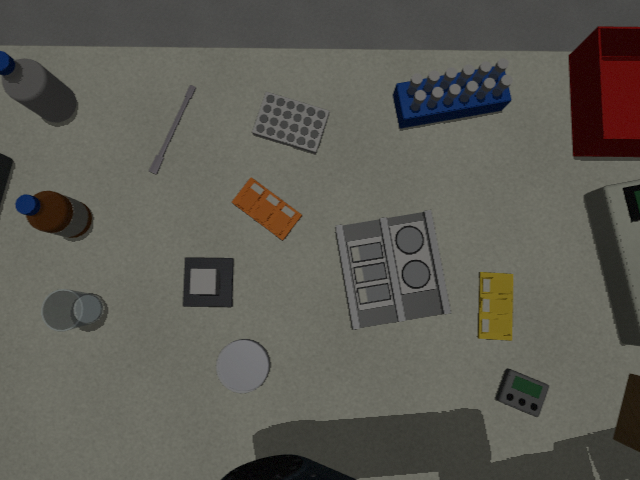

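Run:
```python
import cv2
a=cv2.imread('pics/top0.png')[200:360,160:520]
cv2.imwrite('pics/crop0.png',cv2.resize(a,None,fx=2.2,fy=2.2,interpolation=cv2.INTER_CUBIC))
```

```text
(no output)
```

View pics/crop0.png

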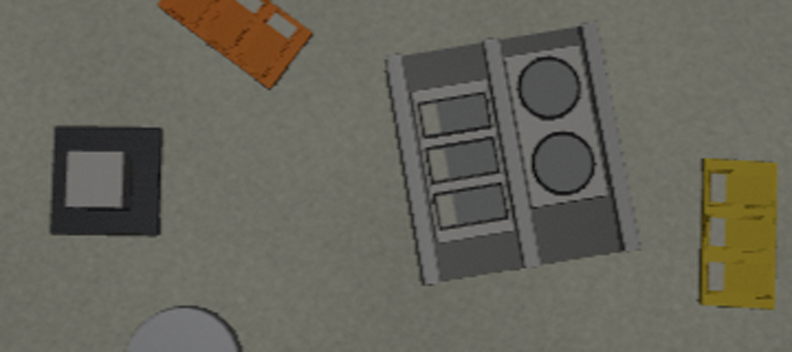

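Candidates for the slide carrier in the top view are the white plate with slides at (370,271), the orange look-alike at (265,208) and the yellow one at (496,305). I choose the white one in the left lane. The crop shows three glass slides in it; the plate beside it at (412,257) has the two dishes. Next I'll measure poses.

```bash
cat >> h.py <<'E'
def cloud(d,T):
    z=d['z_map'];v,u=np.mgrid[0:480,0:640]
    P=np.stack([(u-d['cx'])/d['fx']*z,-(v-d['cy'])/d['fy']*z,-z],-1)
    W=P@T[:3,:3].T+T[:3,3]; W[z<=0]=np.nan
    return W
def toz(d,T,uv,h):
    uv=np.atleast_2d(uv); r=np.stack([(uv[:,0]-d['cx'])/d['fx'],-(uv[:,1]-d['cy'])/d['fy'],-np.ones(len(uv))],-1)@T[:3,:3].T
    return T[:3,3]+r*((h-T[2,3])/r[:,2])[:,None]
E
python3 - <<'E'
from h import *
d=snapshot('top');T=d['world_from_camera'];W=cloud(d,T)
def reg(u0,v0,u1,v1,lo,hi):
    m=np.zeros((480,640),bool);m[v0:v1,u0:u1]=True
    return m&(W[...,2]>lo)&(W[...,2]<hi)
def rect(m,n):
    p=(W[m][:,:2]*1000).astype(np.float32);r=cv2.minAreaRect(p);print(n,m.sum(),np.round(r[0],1),np.round(r[1],1),round(r[2],2),'z',np.round(np.percentile(W[m][:,2],[5,50,95]),4))
rect(reg(320,195,460,340,.03,.08),'deck')
rect(reg(175,250,240,315,.03,.06),'ped')
rect(reg(175,250,240,315,.004,.02),'foot')
print('bench',np.nanmedian(W[320:350,100:160,2]))
for t in ['slide_carrier_center','dish_carrier_center']:
    for m in masks_of('top',t): rect(m['pixels']&(W[...,2]>-.1),t)
    for m in mark_of('top',t): print(t,m['position'],toz(d,T,m['position'],.054))
for m in mark_of('top','stand'):print('stand',toz(d,T,m['position'],0))
for m in mark_of('top','deck'):print('deck',toz(d,T,m['position'],0))
E
```

```text
deck 10270 [ 518.5 -132.4] [180.2 168.3] 10.3 z [0.05   0.0597 0.0664]
ped 675 [493.2 195.8] [42.  45.7] 0.82 z [0.0416 0.0459 0.0483]
foot 1774 [492.1 195.8] [115.  115.9] 0.79 z [0.0058 0.0089 0.0118]
bench 0.00100820826696435
slide_carrier_center 2097 [631.5  93.3] [124.9  62.3] 54.87 z [0.0069 0.0097 0.0124]
slide_carrier_center 2543 [511.6 -95.2] [124.5  63.3] 10.61 z [0.0563 0.0599 0.0624]
slide_carrier_center 2362 [ 458.4 -329.1] [ 66.6 122.4] 86.85 z [0.0057 0.0101 0.0129]
slide_carrier_center [367.6, 269.4] [[ 0.51695325 -0.09216748  0.054     ]]
slide_carrier_center [495.9, 303.0] [[ 0.46250962 -0.31211921  0.054     ]]
slide_carrier_center [266.8, 205.2] [[0.62722852 0.08521947 0.054     ]]
dish_carrier_center 2456 [ 540.1 -168.2] [121.4  62.7] 10.31 z [0.0571 0.0598 0.0625]
dish_carrier_center [410.8, 255.0] [[ 0.54300606 -0.16694019  0.054     ]]
dish_carrier_center [368.7, 270.1] [[ 0.5157699  -0.09407264  0.054     ]]
stand [[0.4897529  0.19378373 0.        ]]
deck [[ 0.52417785 -0.12713355  0.        ]]
```

```bash
cat >> h.py <<'E'
def goal(p,yaw=None):
    s=read_state();R=s['tcp_rot'];dl=R.T@(np.array(p)-s['eef_pos'])
    cur=np.arctan2(R[1,0],R[0,0]);t=0 if yaw is None else -(yaw-np.rad2deg(cur))
    t=(t+90)%180-90
    print('t',s['t'],'pos',np.round(s['eef_pos'],4),'yaw',round(np.rad2deg(cur),2),'gap',s['finger_gap'],'F',np.round(s['ft_force'],2))
    print('shift',np.round(dl/.5,4),'turn',round(t/90,4),'|d|',np.linalg.norm(dl))
E
python3 -c "
from h import *
goal([.46,-.11,.25],10.3)"
```

```text
t 1.25 pos [ 0.2364 -0.5786  0.2226] yaw 22.22 gap 1.0026690367050632 F [-0.26  0.41 -0.23]
shift [ 0.7684 -0.6984 -0.0549] turn 0.1324 |d| 0.519926530949676
```

step_arm --commands "1 0.1 -0.09 -0.01 0.03; 1 0.2 -0.18 -0.02 0.06; 1 0.3 -0.27 -0.03 0.09; 1 0.4 -0.36 -0.04 0.132; 1 0.5 -0.45 -0.055 0.132; 1 0.6 -0.54 -0.055 0.132; 1 0.7 -0.63 -0.055 0.132; 1 0.768 -0.698 -0.055 0.132"

```text
t: 2.05
eef_pos: [0.4101, -0.2173, 0.2478]
tcp_rot: [[0.984, 0.179, 0.001], [0.179, -0.984, -0.001], [0.001, 0.001, -1.0]]
ft_force: [-0.1, 0.1, -0.4]
finger_gap: 0.354
```

```bash
python3 -c "
from h import *
goal([.46,-.11,.25],10.3)"
```

```text
t 2.05 pos [ 0.4101 -0.2173  0.2478] yaw 10.31 gap 0.35389551292332516 F [-0.07  0.12 -0.4 ]
shift [ 0.1365 -0.1932 -0.0044] turn 0.0001 |d| 0.11830775394911208
```

step_arm --commands "1 0.05 -0.07 -0.004 0; 1 0.1 -0.14 -0.004 0; 1 0.137 -0.193 -0.004 0; 1 0.137 -0.193 -0.004 0; 1 0.137 -0.193 -0.004 0; 1 0.137 -0.193 -0.004 0; 1 0.137 -0.193 -0.004 0; 1 0.137 -0.193 -0.004 0"

```text
t: 2.85
eef_pos: [0.46, -0.1111, 0.2498]
tcp_rot: [[0.984, 0.177, 0.001], [0.177, -0.984, -0.001], [0.001, 0.001, -1.0]]
ft_force: [0.2, -1.0, -0.5]
finger_gap: 0.008
```

```bash
cat >> h.py <<'E'
def wrist():
    s=read_state();d=snapshot('wrist');T=np.eye(4);T[:3,:3]=s['tcp_rot'];T[:3,3]=s['eef_pos']
    return d,T@d['mount']
E
python3 - <<'E'
from h import *
d,T=wrist();save('w1',d['color']);print(np.round(d['mount'],3).tolist(),[k for k in d],d['fx'])
W=cloud(d,T)
np.save('w1.npy',W)
for t in ['slide_carrier_center','deck']:
    for m in mark_of('wrist',t): print(t,m['score'],m['position'],toz(d,T,m['position'],.054 if t[0]=='s' else 0))
goal([.46,-.11,.25],10.3)
E
```

```text
[[0.001, 0.955, 0.298, 0.083], [1.0, -0.001, -0.0, 0.0], [-0.0, 0.298, -0.955, -0.161], [0.0, 0.0, 0.0, 1.0]] ['color', 'z_map', 'fx', 'fy', 'cx', 'cy', 'mount'] 374.9744002460256
slide_carrier_center 0.93 [306.5, 153.0] [[ 0.51185373 -0.0924612   0.054     ]]
slide_carrier_center 0.63 [499.6, 230.8] [[ 0.47135524 -0.29399907  0.054     ]]
deck 0.75 [342.7, 147.2] [[ 0.52018416 -0.12892978  0.        ]]
t 3.0 pos [ 0.4601 -0.1107  0.2497] yaw 10.23 gap 0.008532219735485467 F [-0.61 -1.45  0.73]
shift [ 0.0001 -0.0014 -0.0005] turn -0.0007 |d| 0.0007427643480828892
```

View pics/w1.png

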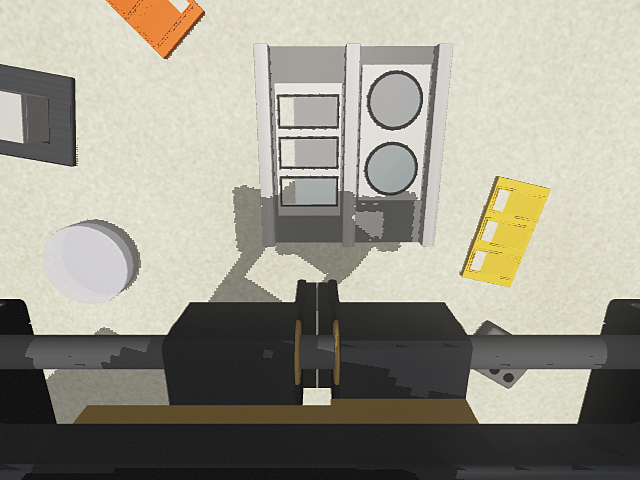

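The wrist view shows the slide carrier, columns 274–344 and rows 83–215, lying in the left lane. The dish carrier is on the right. Deck ends are near rows 45 and 246.

Run:
```python
from h import *
im=cv2.imread('pics/w1.png');cv2.imwrite('pics/c1.png',cv2.resize(im[30:260,235:465],None,fx=2.6,fy=2.6,interpolation=cv2.INTER_NEAREST))
d,T=wrist()
for n,uv,h in [('deckfarL',(270.5,45),.05),('deckfarR',(440,45),.05),('decknear',(300,246),.05),('carr far L',(276,83),.058),('carr far R',(340,83),.058),('near',(280,215),.058),('near R',(340,215),.058)]:
    p=toz(d,T,uv,h)[0]; a=np.deg2rad(10.25); q=p[:2]-[.5185,-.1324]; print(n,np.round(p,4),'deck',np.round([q@[np.cos(a),np.sin(a)],q@[-np.sin(a),np.cos(a)]],4))
W=cloud(d,T);m=np.zeros((480,640),bool);m[:280,235:470]=1;m&=(W[...,2]>.03)&(W[...,2]<.08)
r=cv2.minAreaRect((W[m][:,:2]*1000).astype(np.float32));print(r)
```

```text
deckfarL [ 0.5966 -0.0455  0.05  ] deck [0.0924 0.0716]
deckfarR [ 0.623  -0.1906  0.05  ] deck [ 0.0924 -0.0759]
decknear [ 0.4193 -0.1012  0.05  ] deck [-0.0921  0.0483]
carr far L [ 0.5666 -0.0556  0.058 ] deck [0.061 0.067]
carr far R [ 0.5765 -0.1107  0.058 ] deck [0.061  0.0111]
near [ 0.4498 -0.0768  0.058 ] deck [-0.0577  0.0669]
near R [ 0.4601 -0.134   0.058 ] deck [-0.0577  0.0088]
((520.0927124023438, -131.70333862304688), (180.81558227539062, 168.6422882080078), 10.326221466064453)
```

View pics/c1.png

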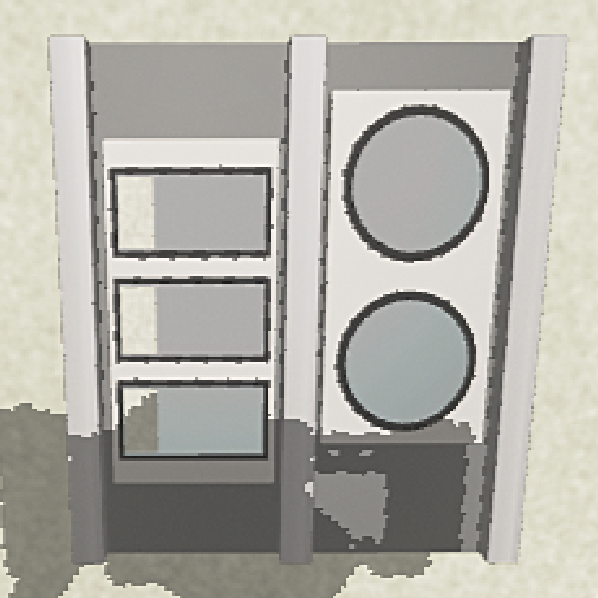

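```bash
python3 -c "
from h import *
goal([.4335,-.108,.075],10.3)
goal([.4335,-.108,.053],10.3)"
```

```text
t 3.05 pos [ 0.4601 -0.1105  0.2498] yaw 10.25 gap 0.0028218901236269278 F [-0.61 -0.28 -0.69]
shift [-0.0518 -0.0148  0.3495] turn -0.0006 |d| 0.17679976788378055
t 3.05 pos [ 0.4601 -0.1105  0.2498] yaw 10.25 gap 0.0028218901236269278 F [-0.61 -0.28 -0.69]
shift [-0.0518 -0.0148  0.3935] turn -0.0006 |d| 0.19857454961996496
```

step_arm --commands "1 -0.05 -0.015 0.08 0; 1 -0.052 -0.015 0.16 0; 1 -0.052 -0.015 0.24 0; 1 -0.052 -0.015 0.32 0; 1 -0.052 -0.015 0.36 0; 1 -0.052 -0.015 0.38 0; 1 -0.052 -0.015 0.3935 0; 1 -0.052 -0.015 0.3935 0"

```text
t: 3.85
eef_pos: [0.4337, -0.1082, 0.0529]
tcp_rot: [[0.984, 0.178, 0.001], [0.178, -0.984, -0.001], [0.001, 0.001, -1.0]]
ft_force: [1.6, -1.1, -0.7]
finger_gap: 0.005
```

```bash
python3 -c "
from h import *
d,T=wrist();save('w2',d['color'])
goal([.4335,-.108,.053],10.3)"
```

```text
t 3.9 pos [ 0.4339 -0.1082  0.0534] yaw 10.25 gap 0.003957727079288473 F [ 0.15  0.21 -0.17]
shift [-0.0008 -0.0006  0.0009] turn -0.0006 |d| 0.0006705290068056486
```

View pics/w2.png

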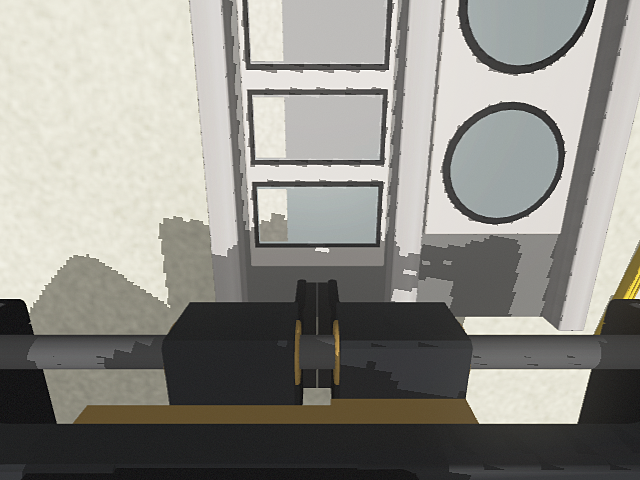

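The closed fingers sit in the lane centred behind the carrier's near end (row 265). I'll push about 65 mm, then measure.

step_arm --commands "1 0.02 0 0 0; 1 0.04 0 0 0; 1 0.06 0 0 0; 1 0.08 0 0 0; 1 0.1 0 0 0; 1 0.115 0 0 0; 1 0.13 0 0 0; 1 0.13 0 0 0"

```text
t: 4.7
eef_pos: [0.4995, -0.0968, 0.0536]
tcp_rot: [[0.984, 0.178, 0.004], [0.178, -0.984, -0.002], [0.004, 0.003, -1.0]]
ft_force: [-0.0, 0.9, -0.3]
finger_gap: 0.006
```

```bash
python3 -c "
from h import *
d,T=wrist();save('w3',d['color'])
d=snapshot('top');im=d['color'][200:350,330:460];save('t3',cv2.resize(im,None,fx=4,fy=4,interpolation=cv2.INTER_NEAREST))
goal([.4335,-.108,.053],10.3)"
```

```text
t 4.8 pos [ 0.4981 -0.0966  0.0535] yaw 10.26 gap 0.006944294999436114 F [ 0.05  0.71 -0.55]
shift [-0.1311 -0.0006  0.0007] turn -0.0005 |d| 0.06556480975524731
```

View pics/w3.png

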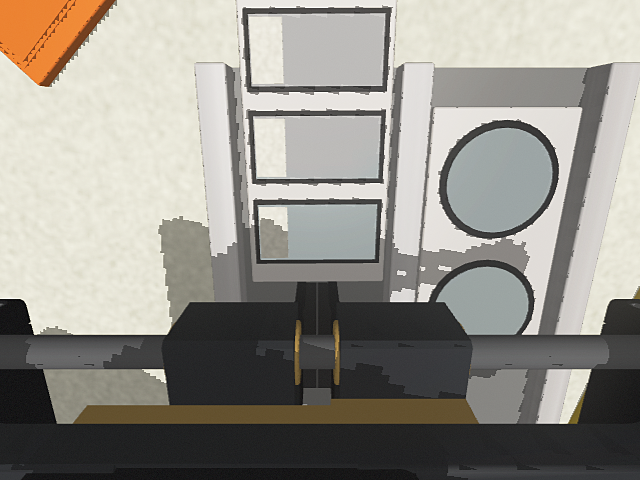

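View pics/t3.png

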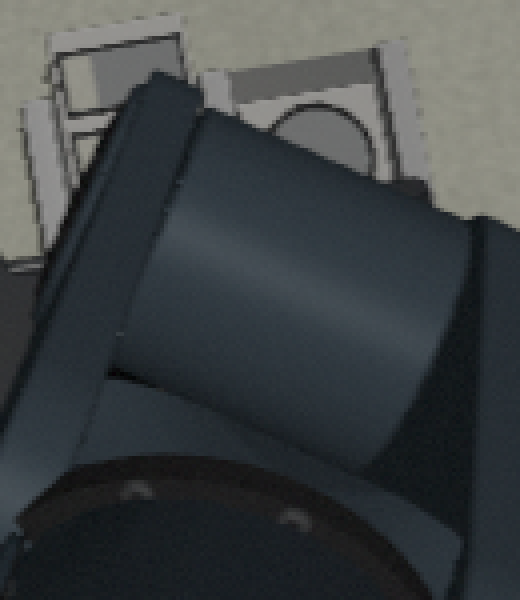

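Run:
```python
from h import *
d,T=wrist();a=np.deg2rad(10.3);c=np.array([.5193,-.132])
def f(n,d,T,uv,h):
    p=toz(d,T,uv,h)[0];q=p[:2]-c;print(n,np.round(p,4),'deck',np.round([q@[np.cos(a),np.sin(a)],q@[-np.sin(a),np.cos(a)]],4))
f('near',d,T,(290,281),.058);f('near',d,T,(255,281),.058);f('near',d,T,(383,281),.058);f('deckfar',d,T,(500,67.5),.05);f('railfarL',d,T,(212,63),.064);f('railfarM',d,T,(415,63),.064)
d=snapshot('top');T=d['world_from_camera']
for n,u,v,h in [('lead L',52,35,.058),('lead R',180,14,.058),('railL end',36,100,.064),('deck edge',300,63,.05),('rail R end',392,43,.064)]:
    f(n,d,T,(330+u/4-.5,200+v/4-.5),h)
```

```text
near [ 0.5092 -0.0824  0.058 ] deck [-0.0011  0.0506]
near [ 0.5063 -0.0667  0.058 ] deck [-0.0011  0.0665]
near [ 0.5167 -0.124   0.058 ] deck [-0.0011  0.0083]
deckfar [ 0.6133 -0.1512  0.05  ] deck [ 0.0891 -0.0357]
railfarL [ 0.5929 -0.0403  0.064 ] deck [0.0888 0.0771]
railfarM [ 0.6063 -0.1139  0.064 ] deck [0.0888 0.0022]
lead L [ 0.6229 -0.0476  0.058 ] deck [0.117  0.0645]
lead R [ 0.6329 -0.1034  0.058 ] deck [0.1169 0.0078]
railL end [ 0.5932 -0.0407  0.064 ] deck [0.089  0.0766]
deck edge [ 0.6134 -0.157   0.05  ] deck [ 0.0881 -0.0415]
rail R end [ 0.6202 -0.1944  0.064 ] deck [ 0.0882 -0.0795]
```

Overhang is about 29.5 mm (wrist 29.9, top 28–29). I'll push 10.5 mm more, slowly, back off and look.

step_arm --commands "1 0.006 0 0 0; 1 0.012 0 0 0; 1 0.017 0 0 0; 1 0.021 0 0 0; 1 0.021 0 0 0; 1 0.01 0 0 0; 1 -0.02 0 0 0; 1 -0.02 0 -0.08 0"

```text
t: 5.7
eef_pos: [0.4818, -0.0966, 0.0898]
tcp_rot: [[0.984, 0.177, -0.012], [0.177, -0.984, 0.005], [-0.011, -0.007, -1.0]]
ft_force: [0.3, 0.0, 0.8]
finger_gap: 0.008
```

step_arm --commands "-1 0 0 -0.1 0; -1 0 0 -0.2 0; -1 0 0 -0.3 0; -1 0.02 0 -0.3 0; -1 0.02 0 -0.3 0; -1 0.02 0 -0.3 0; -1 0.02 0 -0.3 0; -1 0.02 0 -0.3 0"

```text
t: 6.5
eef_pos: [0.4921, -0.0952, 0.238]
tcp_rot: [[0.984, 0.177, -0.015], [0.177, -0.984, 0.006], [-0.014, -0.009, -1.0]]
ft_force: [-0.5, -0.2, 0.4]
finger_gap: 0.647
```

```bash
python3 -c "
from h import *
d,T=wrist();save('w4',d['color'])
goal([.4335,-.108,.053],10.3)"
```

```text
t 6.55 pos [ 0.4924 -0.0953  0.2382] yaw 10.19 gap 0.696582647386568 F [ 0.29 -1.46  0.34]
shift [-0.1155  0.0074  0.372 ] turn -0.0012 |d| 0.19480645978097086
```

View pics/w4.png

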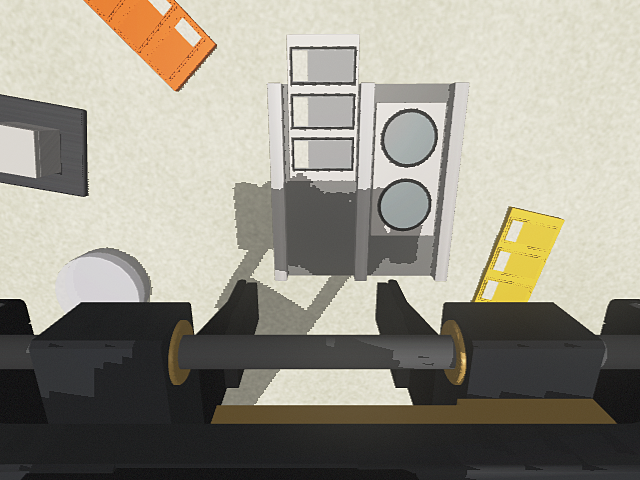

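Run:
```python
from h import *
save('c4',cv2.resize(cv2.cvtColor(cv2.imread('pics/w4.png'),cv2.COLOR_BGR2RGB)[25:195,260:470],None,fx=3.5,fy=3.5,interpolation=cv2.INTER_NEAREST))
d,T=wrist();a=np.deg2rad(10.3);c=np.array([.5193,-.132])
def f(n,d,T,uv,h):
    p=toz(d,T,uv,h)[0];q=p[:2]-c;print(n,np.round(p,4),'deck',np.round([q@[np.cos(a),np.sin(a)],q@[-np.sin(a),np.cos(a)]],4))
f('lead',d,T,(287,35),.058);f('lead',d,T,(359,35),.058);f('deckfar',d,T,(410,84),.05);f('near',d,T,(300,177),.058)
W=cloud(d,T);m=np.zeros((480,640),bool);m[20:75,270:375]=1;m&=(W[...,2]>.04)&(W[...,2]<.08);print(W[m][:,2].mean())
ms=masks_of('wrist','slide_carrier_center')
for k in ms:
    m=k['pixels']&(W[...,2]>.03);
    if m.sum()>50:
        r=cv2.minAreaRect((W[m][:,:2]*1000).astype(np.float32));print(k['score'],r,np.median(W[m][:,2]))
for k in mark_of('wrist','slide_carrier_center'):f('mark',d,T,k['position'],.054)
```

```text
lead [ 0.6326 -0.0441  0.058 ] deck [0.1272 0.0662]
lead [ 0.6429 -0.1016  0.058 ] deck [0.1271 0.0078]
deckfar [ 0.6153 -0.1533  0.05  ] deck [ 0.0906 -0.0381]
near [ 0.5207 -0.0734  0.058 ] deck [0.0119 0.0574]
0.05790881909858193
0.89 ((578.7750854492188, -82.75202941894531), (121.54255676269531, 60.68315505981445), 10.350138664245605) 0.0579203834124008
mark [ 0.4761 -0.2924  0.054 ] deck [-0.0711 -0.1501]
mark [ 0.5798 -0.0835  0.054 ] deck [0.0682 0.0369]
mark [0.6257 0.0697 0.054 ] deck [0.1407 0.1795]
```

View pics/c4.png

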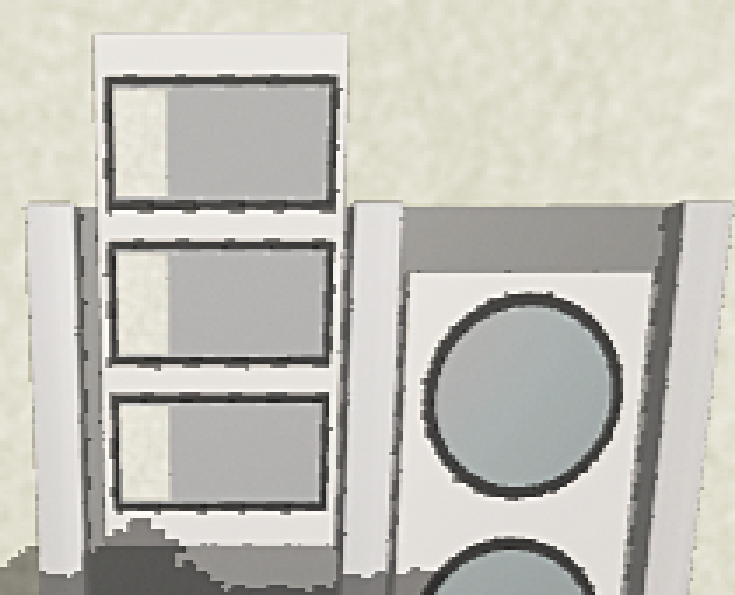

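Overhang is about 38–40 mm, the carrier is flat (top z 0.058) and in line with the lane. Now I'll grasp at the overhang.

```bash
python3 -c "
from h import *
goal([.6218,-.0752,.13],10.3)"
```

```text
t 6.7 pos [ 0.4931 -0.0955  0.239 ] yaw 10.2 gap 0.8336393443140703 F [-0.52 -0.51 -0.15]
shift [0.2632 0.0073 0.2149] turn -0.0012 |d| 0.16992988827026087
```

step_arm --commands "-1 0.08 0 0.02 0; -1 0.16 0.003 0.06 0; -1 0.22 0.005 0.12 0; -1 0.25 0.007 0.18 -0.001; -1 0.263 0.007 0.215 -0.001; -1 0.263 0.007 0.215 -0.001; -1 0.263 0.007 0.215 -0.001; -1 0.263 0.007 0.215 -0.001"

```text
t: 7.5
eef_pos: [0.6218, -0.0755, 0.1316]
tcp_rot: [[0.984, 0.178, -0.011], [0.178, -0.984, 0.005], [-0.01, -0.006, -1.0]]
ft_force: [0.5, 0.4, 0.6]
finger_gap: 1.0
```

```bash
python3 -c "
from h import *
print(read_state()['tcp_rot'])
goal([.6218,-.0752,.036],10.3)
d,T=wrist();save('w5',d['color'])
"
```

```text
[[ 0.98396289  0.17803418 -0.01099362]
 [ 0.17809195 -0.9840035   0.0045127 ]
 [-0.01001434 -0.0063982  -0.99992939]]
t 7.5 pos [ 0.6218 -0.0755  0.1316] yaw 10.26 gap 0.9997469356420464 F [0.53 0.35 0.56]
shift [0.002  0.0006 0.1912] turn -0.0005 |d| 0.09561713980182783
```

View pics/w5.png

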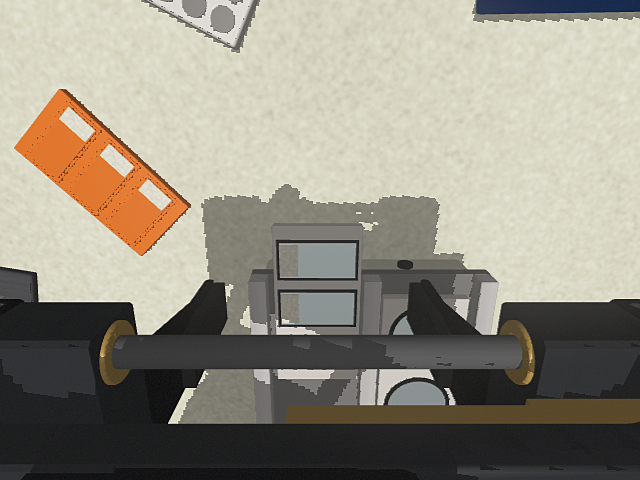

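The fingers (columns 225 and 410) straddle the carrier (273–362) centrally. Descending.

step_arm --commands "-1 0.002 0 0.06 0; -1 0.002 0 0.12 0; -1 0.002 0 0.16 0; -1 0.002 0 0.18 0; -1 0.002 0 0.191 0; -1 0.002 0 0.191 0; -1 0.002 0 0.191 0; -1 0.002 0 0.191 0"

```text
t: 8.35
eef_pos: [0.6229, -0.0753, 0.0376]
tcp_rot: [[0.984, 0.178, -0.008], [0.178, -0.984, 0.004], [-0.007, -0.005, -1.0]]
ft_force: [-0.7, -0.2, 0.2]
finger_gap: 0.997
```

```bash
python3 -c "
from h import *
goal([.6218,-.0752,.036],10.3)
d,T=wrist();save('w6',d['color'])
"
```

```text
t 8.35 pos [ 0.6229 -0.0753  0.0376] yaw 10.26 gap 0.9971223735131777 F [-0.66 -0.25  0.19]
shift [-0.0021 -0.0005  0.0033] turn -0.0005 |d| 0.0019708755004899034
```

View pics/w6.png

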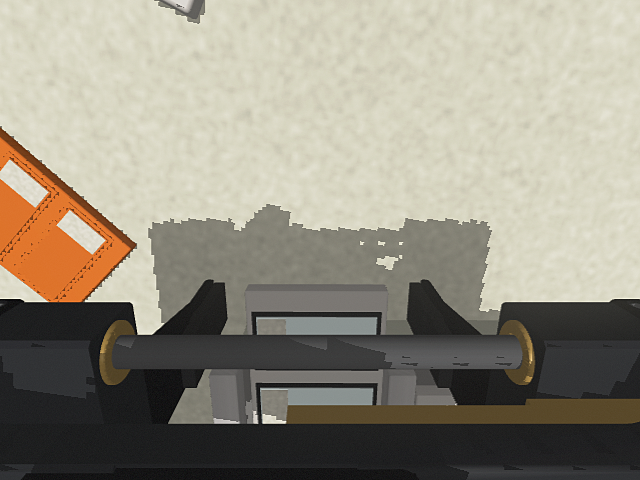

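Both fingers are beside the overhanging end, past the rail ends. Closing.

step_arm --commands "1 -0.001 0 0.002 0; 1 -0.001 0 0.002 0; 1 -0.001 0 0.002 0; 1 -0.001 0 0.002 0; 1 -0.001 0 0.002 0; 1 -0.001 0 0.002 0; 1 -0.001 0 0.002 0; 1 -0.001 0 0.002 0"

```text
t: 9.2
eef_pos: [0.6222, -0.0753, 0.0364]
tcp_rot: [[0.984, 0.178, -0.009], [0.178, -0.984, 0.004], [-0.008, -0.005, -1.0]]
ft_force: [0.4, 0.2, 0.1]
finger_gap: 0.688
```

```bash
python3 -c "
from h import *
print(read_state()['tcp_rot'])
goal([.6218,-.0752,.18],10.3)
"
```

```text
[[ 0.98398497  0.17804659 -0.00854294]
 [ 0.17808334 -0.98400827  0.00374723]
 [-0.00773914 -0.00520857 -0.99995649]]
t 9.2 pos [ 0.6222 -0.0753  0.0364] yaw 10.26 gap 0.6876977969849887 F [0.36 0.19 0.13]
shift [-0.003  -0.0018 -0.2871] turn -0.0005 |d| 0.1435591928438618
```

Gap 0.688 × 87 mm ≈ 60 mm, the carrier's width, so it is gripped. Lifting.

step_arm --commands "1 0 0 -0.015 0; 1 0 0 -0.04 0; 1 0 0 -0.08 0; 1 0 0 -0.13 0; 1 0 0 -0.18 0; 1 0 0 -0.2 0; 1 0 0 -0.2 0; 1 0 0 -0.2 0"

```text
t: 10.0
eef_pos: [0.6225, -0.0755, 0.1361]
tcp_rot: [[0.984, 0.178, -0.009], [0.178, -0.984, 0.004], [-0.008, -0.006, -1.0]]
ft_force: [0.5, 0.3, -1.1]
finger_gap: 0.682
```

Run:
```python
from h import *
print(read_state()['tcp_rot'])
goal([.6218,-.0752,.18],10.3)
d,T=wrist();save('w7',d['color'])
W=cloud(d,T)
d2=snapshot('scene');save('s7',d2['color']);W2=cloud(d2,d2['world_from_camera'])
for c,Wc in (('scene',W2),):
  for k in masks_of(c,'slide_carrier_center'):
    m=k['pixels']&(Wc[...,2]>.07)
    if m.sum()>60:
        P=Wc[m];A=np.c_[P[:,:2]-P[:,:2].mean(0),np.ones(len(P))];co=np.linalg.lstsq(A,P[:,2],rcond=None)[0];a=np.deg2rad(10.3)
        print(c,k['score'],m.sum(),P.mean(0),'slope along',co[:2]@[np.cos(a),np.sin(a)],'across',co[:2]@[-np.sin(a),np.cos(a)],cv2.minAreaRect((P[:,:2]*1000).astype(np.float32)))
```

```text
[[ 0.98397478  0.17806605 -0.00927975]
 [ 0.17810847 -0.9840029   0.0039589 ]
 [-0.00842635 -0.00554826 -0.99994911]]
t 10.0 pos [ 0.6225 -0.0755  0.1361] yaw 10.26 gap 0.6824699542778055 F [ 0.46  0.34 -1.12]
shift [-0.002  -0.0013 -0.0877] turn -0.0004 |d| 0.04387638119938007
scene 0.83 262 [ 0.6282523  -0.07316255  0.15651507] slope along 0.06647076619201457 across 0.10901798791202603 ((595.700439453125, -77.67263793945312), (139.7509307861328, 70.18830108642578), 16.249330520629883)
```

View pics/s7.png

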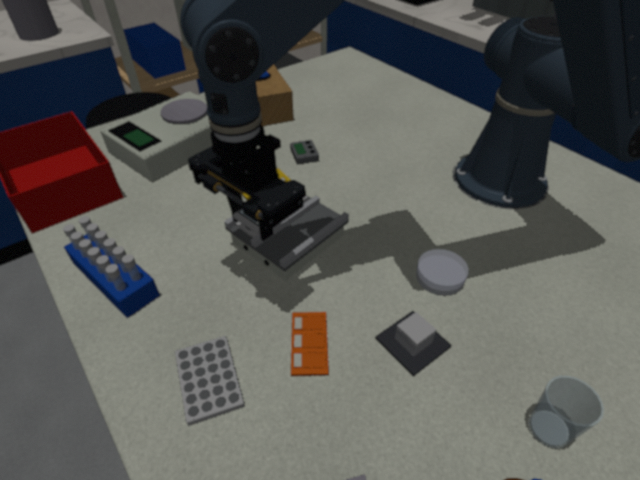

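View pics/w7.png

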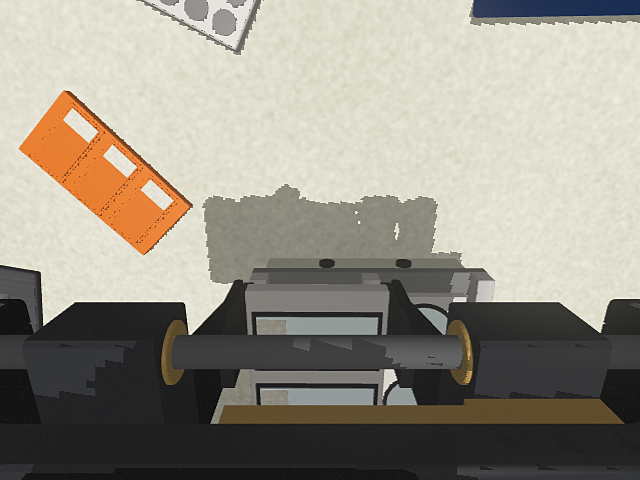

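The carrier is held flat and the dish carrier hasn't moved. Now the stand pose from the first top picture.

Run:
```python
from h import *
d=snapshot('top');T=d['world_from_camera']
save('t8',d['color'])
im=cv2.imread('pics/top0.png')
g=cv2.cvtColor(im,cv2.COLOR_BGR2GRAY)[240:330,165:255]
hi=cv2.resize(g,None,fx=8,fy=8,interpolation=cv2.INTER_CUBIC)
def poly(mask,h,n):
    c=max(cv2.findContours(mask,cv2.RETR_EXTERNAL,cv2.CHAIN_APPROX_NONE)[0],key=cv2.contourArea).reshape(-1,2)
    uv=(c+.5)/8-.5+[165,240];p=toz(d,T,uv,h)
    r=cv2.minAreaRect((p[:,:2]*1000).astype(np.float32));print(n,r)
print(g[45,::4])
foot=(hi<75).astype(np.uint8);poly(foot,.008,'foot')
ped=((hi>115)*1).astype(np.uint8);k=np.zeros_like(ped);k[22*8:68*8,22*8:66*8]=1;poly(ped*k,.045,'ped')
save('fm',np.dstack([foot*200,ped*200,hi]))
```

```text
[111 108 110 108 108  36  48 113 112 112 113 114 113  37  39  41  41  89
 107 111 110 109 109]
foot ((492.9166259765625, 193.8524627685547), (90.94739532470703, 92.14360809326172), 0.0734720304608345)
ped ((513.2041625976562, 194.9966583251953), (39.80901336669922, 7.843507766723633), 81.25675201416016)
```

View pics/fm.png

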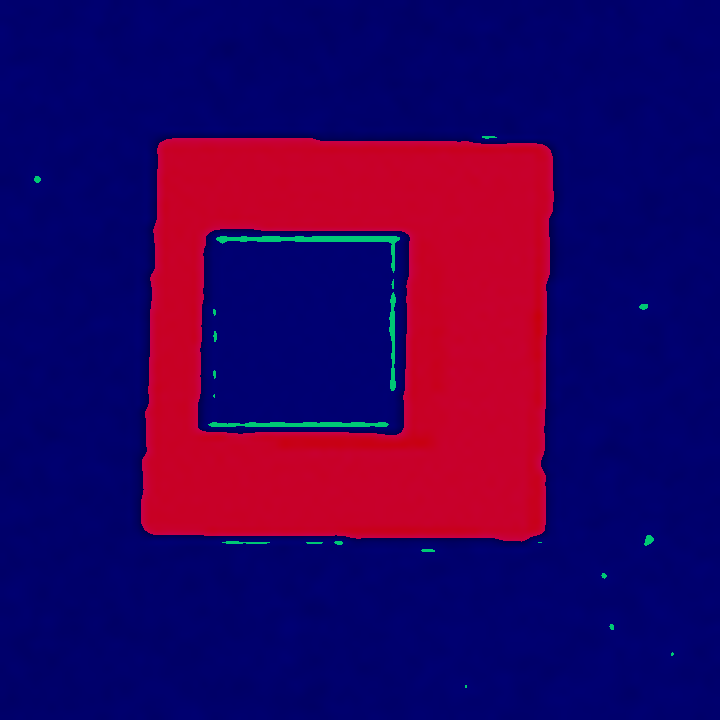

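```bash
cat > sq.py <<'E'
from h import *
def square(mask,h,d,T,off,sc,side):
    # fit square of side via optimisation on contour points
    from scipy.optimize import least_squares
    c=max(cv2.findContours(mask,cv2.RETR_EXTERNAL,cv2.CHAIN_APPROX_NONE)[0],key=cv2.contourArea).reshape(-1,2)
    p=toz(d,T,(c+.5)/sc-.5+off,h)[:,:2]*1000
    def f(q):
        a=q[2];r=(p-q[:2])@np.array([[np.cos(a),-np.sin(a)],[np.sin(a),np.cos(a)]])
        return np.max(np.abs(r),1)-q[3]
    s=least_squares(f,[*p.mean(0),0.,side/2],loss='soft_l1')
    return np.round(s.x[:2],1),'yaw',round(np.rad2deg(s.x[2]),2),'side',round(2*s.x[3],1),'rms',np.sqrt(np.mean(s.fun**2))
E
python3 - <<'E'
from sq import *
d=snapshot('top');T=d['world_from_camera']
g=cv2.cvtColor(cv2.imread('pics/top0.png'),cv2.COLOR_BGR2GRAY)[240:330,165:255]
hi=cv2.resize(g,None,fx=8,fy=8,interpolation=cv2.INTER_CUBIC)
foot=(hi<75).astype(np.uint8)
print('foot',square(foot,.008,d,T,[165,240],8,90))
inn=((hi>=75)*1).astype(np.uint8);k=np.zeros_like(inn);k[20*8:60*8,21*8:58*8]=1
print('ped',square(inn*k,.045,d,T,[165,240],8,44))
print(read_state()['t'])
goal([.38,.18,.2],0)
E
```

```text
foot (array([493. , 194.1]), 'yaw', np.float64(0.08), 'side', np.float64(90.2), 'rms', np.float64(0.32080272548482114))
ped (array([493.2, 195.1]), 'yaw', np.float64(0.36), 'side', np.float64(44.1), 'rms', np.float64(0.23518408234673108))
10.25
t 10.25 pos [ 0.6223 -0.0754  0.1352] yaw 10.26 gap 0.6833920194930994 F [ 1.26  0.82 -0.51]
shift [-0.3872 -0.5898 -0.1221] turn 0.114 |d| 0.35802097833740537
```

step_arm --commands "1 -0.03 -0.05 -0.06 0.02; 1 -0.08 -0.13 -0.122 0.05; 1 -0.13 -0.21 -0.122 0.08; 1 -0.19 -0.29 -0.122 0.114; 1 -0.24 -0.37 -0.122 0.114; 1 -0.29 -0.45 -0.122 0.114; 1 -0.34 -0.53 -0.122 0.114; 1 -0.387 -0.59 -0.122 0.114"

```text
t: 11.05
eef_pos: [0.3781, 0.1815, 0.1997]
tcp_rot: [[1.0, 0.001, -0.012], [0.001, -1.0, 0.005], [-0.012, -0.005, -1.0]]
ft_force: [0.2, -0.4, -0.5]
finger_gap: 0.679
```

```bash
python3 -c "
from h import *
goal([.38,.18,.2],0)
d,T=wrist();save('w8',d['color'])
"
```

```text
t 11.05 pos [0.3781 0.1815 0.1997] yaw 0.03 gap 0.6794567690106241 F [ 0.24 -0.37 -0.46]
shift [ 0.0039  0.0031 -0.0007] turn 0.0004 |d| 0.002506128256025325
```

View pics/w8.png

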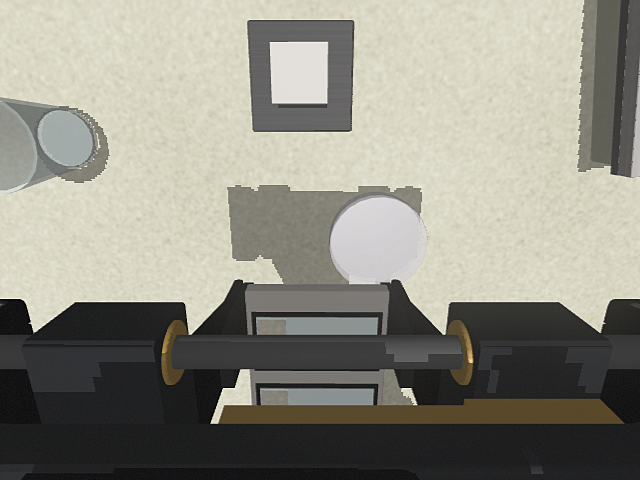

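The stand is in clear view at (300,75), and the carrier's leading edge is at row 285.

Run:
```python
from sq import *
s=read_state();d,T=wrist()
g=cv2.cvtColor(d['color'],cv2.COLOR_RGB2GRAY)[5:150,230:375]
hi=cv2.resize(g,None,fx=5,fy=5,interpolation=cv2.INTER_CUBIC)
print(g[60,::8])
fm=cv2.morphologyEx(((hi<115)*1).astype(np.uint8),cv2.MORPH_OPEN,np.ones((9,9)))
print('foot',square(fm,.008,d,T,[230,5],5,90))
inn=((hi>190)*1).astype(np.uint8);k=np.zeros_like(inn);k[30*5:104*5,33*5:104*5]=1
inn=cv2.morphologyEx(inn*k,cv2.MORPH_OPEN,np.ones((9,9)))
print('ped',square(inn,.045,d,T,[230,5],5,44))
# carrier in tool frame
M=d['mount']
for uv in [(247,285),(388,285),(270,285),(318,285),(249,311),(386,311)]:
    p=toz(d,M,uv,-.0216)[0];print(uv,np.round(p*1000,1))
Wt=cloud(d,M)
m=np.zeros((480,640),bool);m[285:335,243:392]=1;m&=np.abs(Wt[...,2]+.02)<.012
P=Wt[m];print(m.sum(),P.mean(0),P.min(0),P.max(0))
A=np.c_[P[:,:2],np.ones(len(P))];print('plane (tool)',np.linalg.lstsq(A,P[:,2],rcond=None)[0])
col=Wt[284:330:3,318];print(np.round(col*1000,1).tolist())
```

```text
[214 222 217  97  98  99 224 225 224 225 224 225 224 100 100 101 214 217
 216]
foot (array([494.3, 196.1]), 'yaw', np.float64(0.12), 'side', np.float64(88.8), 'rms', np.float64(0.13366544986368065))
ped (array([492.8, 196.2]), 'yaw', np.float64(0.01), 'side', np.float64(42.0), 'rms', np.float64(0.7754126973534322))
(247, 285) [ 19.3 -28.4 -21.6]
(388, 285) [ 19.3  29.  -21.6]
(270, 285) [ 19.3 -19.  -21.6]
(318, 285) [ 19.3   0.5 -21.6]
(249, 311) [  7.5 -28.2 -21.6]
(386, 311) [  7.5  28.8 -21.6]
7383 [ 7.74331697e-03  8.00331755e-05 -2.09606466e-02] [-0.00483425 -0.03279959 -0.02735135] [ 0.01736745  0.03328692 -0.00800828]
plane (tool) [ 0.13936238 -0.0026927  -0.02203956]
[[16.6, 0.5, -14.7], [16.7, 0.5, -18.0], [16.3, 0.5, -20.0], [15.2, 0.5, -20.6], [14.0, 0.5, -20.9], [13.1, 0.5, -21.8], [11.1, 0.5, -20.5], [9.8, 0.5, -20.8], [8.8, 0.5, -21.5], [7.3, 0.5, -21.2], [6.2, 0.5, -21.8], [5.0, 0.5, -22.2], [3.1, 0.5, -21.3], [2.6, 0.5, -22.8], [1.0, 0.5, -22.5], [-1.0, 0.5, -21.6]]
```

```bash
python3 -c "
from h import *
goal([.5367,.1957,.065],0.1)
"
```

```text
t 11.15 pos [0.3744 0.182  0.1993] yaw 0.28 gap 0.6845947752879143 F [-0.14 -0.01 -1.48]
shift [ 0.3291 -0.0246  0.2632] turn 0.002 |d| 0.2110716018744924
```

step_arm --commands "1 0.05 -0.005 0 0; 1 0.12 -0.01 0.02 0.002; 1 0.19 -0.015 0.06 0.002; 1 0.25 -0.02 0.12 0.002; 1 0.3 -0.025 0.18 0.002; 1 0.329 -0.025 0.24 0.002; 1 0.329 -0.025 0.263 0.002; 1 0.329 -0.025 0.263 0.002"

```text
t: 11.95
eef_pos: [0.5346, 0.1951, 0.0629]
tcp_rot: [[1.0, 0.001, -0.023], [0.001, -1.0, 0.003], [-0.023, -0.003, -1.0]]
ft_force: [-0.1, 0.5, -0.8]
finger_gap: 0.684
```

Run:
```python
from h import *
print(read_state()['tcp_rot'])
d=snapshot('scene');save('s9',cv2.resize(d['color'][250:420,310:510],None,fx=4,fy=3.5,interpolation=cv2.INTER_CUBIC))
d=snapshot('top');save('t9',cv2.resize(d['color'][220:340,140:290],None,fx=5,fy=5,interpolation=cv2.INTER_CUBIC))
goal([.5367,.1957,.065],0.1)
```

```text
[[ 0.99973338  0.00106632 -0.02306566]
 [ 0.00114144 -0.99999409  0.00324402]
 [-0.02306207 -0.00326948 -0.99972869]]
t 12.05 pos [0.5358 0.1957 0.0655] yaw 0.1 gap 0.6797086847341837 F [-0.1   0.27 -1.18]
shift [ 0.0017 -0.      0.0009] turn -0.0 |d| 0.0009800332348404303
```

View pics/s9.png

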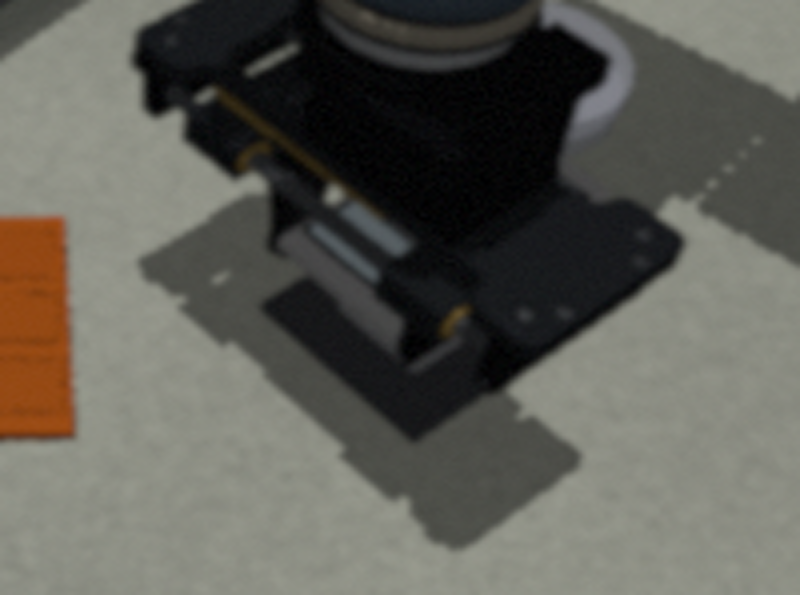

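View pics/t9.png

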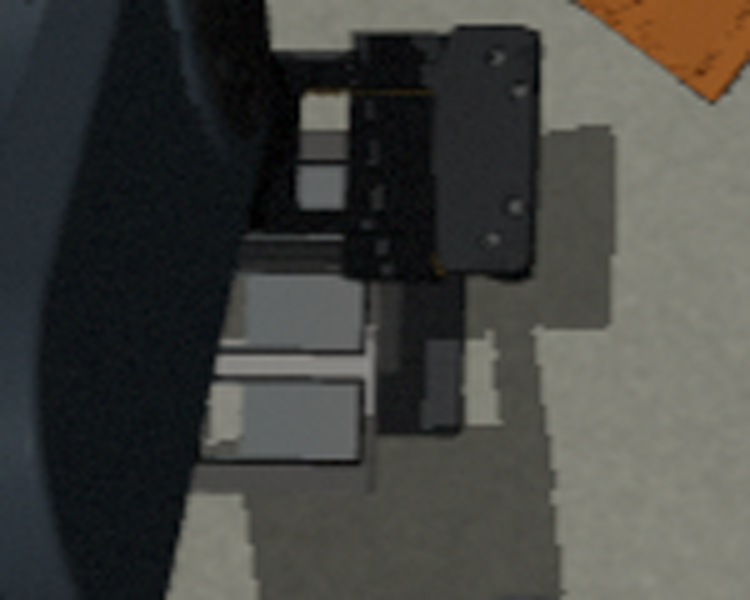

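Run:
```python
from h import *
s=read_state();print(s['tcp_rot'][:,2],s['t'],s['joint_velocities'])
d=snapshot('top');T=d['world_from_camera'];h=s['eef_pos'][2]+.0216
for n,x,y in [('near',290,490),('near2',350,490),('lead',325,130),('right near',374,488),('right front',368,285),]:
    p=toz(d,T,(140+x/5-.5,220+y/5-.5),h)[0];print(n,np.round(p,4))
W=cloud(d,T)
for v in range(262,318,4): print(v,np.round(W[v,205],4), np.round(W[v,211],4))
```

```text
[-0.01800187  0.0040498  -0.99982975] 12.05 [ 0.00326532 -0.02919991 -0.01034952  0.00066043 -0.0062778  -0.00034475]
near [0.4319 0.1904 0.0871]
near2 [0.4322 0.1707 0.0871]
lead [0.5511 0.1837 0.0871]
right near [0.4329 0.1628 0.0871]
right front [0.4996 0.1673 0.0871]
262 [0.5173 0.1594 0.1783] [0.5173 0.1503 0.1792]
266 [0.5116 0.1601 0.1743] [0.5118 0.1515 0.173 ]
270 [0.5066 0.1644 0.1556] [0.5065 0.1542 0.1605]
274 [0.5035 0.1806 0.0884] [0.5004 0.1536 0.162 ]
278 [0.4968 0.18   0.0899] [0.4969 0.1699 0.0904]
282 [0.4902 0.1797 0.0899] [0.4904 0.17   0.0892]
286 [0.4836 0.1789 0.0921] [0.4838 0.1697 0.0891]
290 [0.4771 0.1796 0.0884] [0.4772 0.1694 0.0896]
294 [0.4705 0.1791 0.089 ] [0.4706 0.1695 0.0878]
298 [0.4639 0.1781 0.0922] [0.4641 0.1693 0.0878]
302 [0.4574 0.1782 0.0909] [0.4575 0.1685 0.0902]
306 [0.4508 0.1784 0.0887] [0.4511 0.1675 0.0932]
310 [0.4443 0.1783 0.088 ] [0.4445 0.1683 0.0886]
314 [0.4378 0.1779 0.0885] [0.4378 0.1689 0.0848]
```

The carrier is over the stand, in line. Both cameras put its centre about 1.2 mm short in x, so I'll correct that while lowering to just above the top.

```bash
python3 -c "
from h import *
goal([.537,.1955,.034],0.1)
"
```

```text
t 12.1 pos [0.5364 0.1959 0.0662] yaw 0.11 gap 0.6845341041712767 F [ 0.25  0.28 -1.51]
shift [0.0023 0.0011 0.0644] turn 0.0001 |d| 0.03223341122432221
```

step_arm --commands "1 0.002 0.001 0.015 0; 1 0.002 0.001 0.03 0; 1 0.002 0.001 0.045 0; 1 0.002 0.001 0.057 0; 1 0.002 0.001 0.064 0; 1 0.002 0.001 0.064 0; 1 0.002 0.001 0.064 0; 1 0.002 0.001 0.064 0"

```text
t: 12.9
eef_pos: [0.5371, 0.1956, 0.0344]
tcp_rot: [[1.0, 0.002, -0.016], [0.002, -1.0, 0.004], [-0.016, -0.004, -1.0]]
ft_force: [-0.6, -0.3, -2.0]
finger_gap: 0.683
```

```bash
python3 -c "
from h import *
print(read_state()['tcp_rot'][:,2])
goal([.537,.1955,.0314],0.1)
"
```

```text
[-0.01573319  0.00439325 -0.99986657]
t 12.9 pos [0.5371 0.1956 0.0344] yaw 0.11 gap 0.6832624465866928 F [-0.55 -0.33 -2.03]
shift [-0.0001  0.0002  0.0059] turn 0.0001 |d| 0.002966718873341932
```

step_arm --commands "1 0 0 0.001 0; 1 0 0 0.002 0; 1 0 0 0.003 0; 1 0 0 0.004 0; 1 0 0 0.005 0; 1 0 0 0.006 0; 1 0 0 0.006 0; 1 0 0 0.006 0"

```text
t: 13.7
eef_pos: [0.5371, 0.1956, 0.0314]
tcp_rot: [[1.0, 0.002, -0.016], [0.002, -1.0, 0.004], [-0.016, -0.004, -1.0]]
ft_force: [0.3, -0.3, -1.0]
finger_gap: 0.68
```

```bash
python3 -c "
from h import *
print(read_state()['tcp_rot'][:,2],read_state()['torque'])
goal([.537,.1955,.031],0.1)
d,T=wrist();save('w10',d['color'])
d=snapshot('scene');save('s10',cv2.resize(d['color'][250:420,310:510],None,fx=4,fy=3.5,interpolation=cv2.INTER_CUBIC))
"
```

```text
[-0.01573152  0.00442043 -0.99986648] [-0.02751621  0.02846391  0.05833601]
t 13.7 pos [0.5371 0.1956 0.0314] yaw 0.11 gap 0.6802061082202934 F [ 0.26 -0.31 -1.02]
shift [-0.0001  0.0002  0.0007] turn 0.0001 |d| 0.00038140383097540274
```

View pics/w10.png

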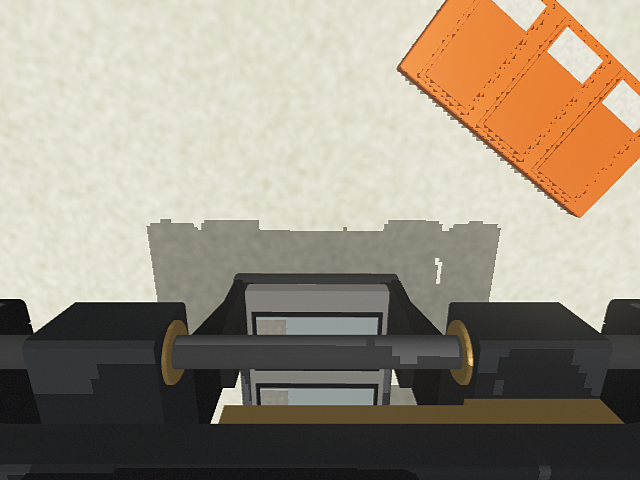

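View pics/s10.png

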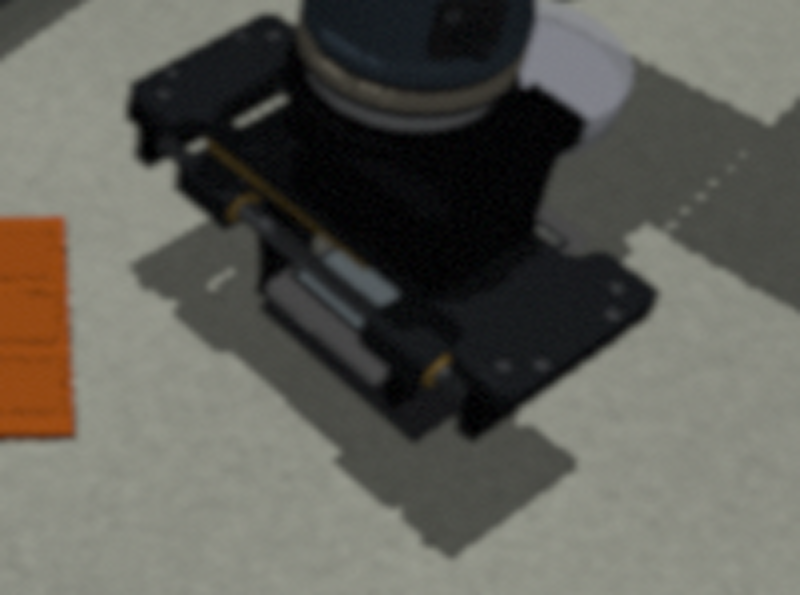

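Fz has not shown clear contact yet. Lowering in 0.25 mm steps to feel it.

step_arm --commands "1 0 0 0.0005 0; 1 0 0 0.001 0; 1 0 0 0.0015 0; 1 0 0 0.002 0; 1 0 0 0.002 0; 1 0 0 0.002 0; 1 0 0 0.002 0; 1 0 0 0.002 0"

```text
t: 14.6
eef_pos: [0.5371, 0.1956, 0.0309]
tcp_rot: [[1.0, 0.002, -0.015], [0.002, -1.0, 0.004], [-0.015, -0.004, -1.0]]
ft_force: [-0.2, -0.6, 5.5]
finger_gap: 0.684
```

```bash
python3 -c "
from h import *
s=read_state();print(s['tcp_rot'][:,2],s['torque'],s['ft_force'],s['eef_pos'])
import time
for i in range(3):
  snapshot('top');s=read_state();print(s['ft_force'],s['torque'],s['eef_pos'])
"
```

```text
[-0.01539854  0.00442446 -0.99987165] [ 0.02098993  0.25388666 -0.00924543] [-0.1972605  -0.56332883  5.4825164 ] [0.53711556 0.19560462 0.0309396 ]
[-0.61011591 -0.82987351  5.16720919] [-0.03418648  0.28385487  0.05269254] [0.53713077 0.1955935  0.03096373]
[-0.95418918 -0.22417686  5.18302656] [-0.01885649  0.33499956  0.01248621] [0.5371272  0.19559867 0.03094545]
[-0.37615601  0.03505434  5.45407835] [0.01822273 0.24761354 0.01006952] [0.53711966 0.19559291 0.03093755]
```

Contact: Fz rose to +5.4 N, and the moment puts the reaction about 40 mm behind the TCP. That is the carrier's centre, so it is seated flat. Opening.

step_arm --commands "-1 0 0 0 0; -1 0 0 0 0; -1 0 0 0 0; -1 0 0 0 0; -1 0 0 0 0; -1 0 0 0 0; -1 0 0 0 0; -1 0 0 0 0"

```text
t: 15.55
eef_pos: [0.5371, 0.1956, 0.0309]
tcp_rot: [[1.0, 0.002, -0.015], [0.002, -1.0, 0.004], [-0.015, -0.004, -1.0]]
ft_force: [0.4, -0.3, 0.0]
finger_gap: 1.004
```

step_arm --commands "-1 0 0 -0.01 0; -1 0 0 -0.03 0; -1 0 0 -0.07 0; -1 0 0 -0.13 0; -1 0 0 -0.2 0; -1 0 0 -0.25 0; -1 0 0 -0.28 0; -1 0 0 -0.28 0"

```text
t: 16.35
eef_pos: [0.5412, 0.1953, 0.1744]
tcp_rot: [[1.0, 0.002, -0.008], [0.002, -1.0, 0.005], [-0.008, -0.005, -1.0]]
ft_force: [0.3, 0.1, -0.1]
finger_gap: 1.003
```

```bash
python3 -c "
from h import *
goal([.36,.196,.25],0.1)
d,T=wrist();save('w11',d['color'])
"
```

```text
t 16.35 pos [0.5412 0.1953 0.1744] yaw 0.12 gap 1.003241591476819 F [ 0.27  0.12 -0.15]
shift [-0.3637 -0.0029 -0.1482] turn 0.0002 |d| 0.19635386884315942
```

View pics/w11.png

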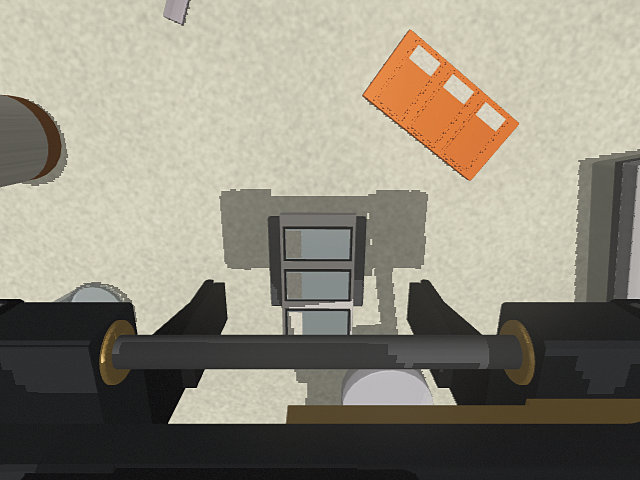

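It sits on the stand, with the foot showing on both sides. I'll draw the arm back for a clear view and measure.

step_arm --commands "-1 0 0 -0.08 0; -1 -0.06 0 -0.12 0; -1 -0.14 0 -0.15 0; -1 -0.22 0 -0.15 0; -1 -0.28 0 -0.15 0; -1 -0.28 0 -0.15 0; -1 -0.28 0 -0.15 0; -1 -0.28 0 -0.15 0"

```text
t: 17.2
eef_pos: [0.4021, 0.1945, 0.249]
tcp_rot: [[1.0, 0.002, -0.011], [0.002, -1.0, 0.005], [-0.011, -0.005, -1.0]]
ft_force: [-0.2, 0.0, -0.7]
finger_gap: 0.998
```

Run:
```python
from h import *
d,T=wrist();save('w12',d['color']);W=cloud(d,T)
e=snapshot('scene');save('s12',e['color'])
for k in masks_of('wrist','slide_carrier_center'):
    m=k['pixels']&(W[...,2]>.035)
    if m.sum()<200: continue
    P=W[m];A=np.c_[P[:,:2]-P[:,:2].mean(0),np.ones(len(P))]
    print(k['score'],k['box'],cv2.minAreaRect((P[:,:2]*1000).astype(np.float32)),'z,slopes',np.linalg.lstsq(A,P[:,2],rcond=None)[0])
goal([.4,.196,.25])
```

```text
0.66 [280.4, 30.8, 74.3, 145.5] ((494.008544921875, 195.6973114013672), (119.46125030517578, 60.07150650024414), 0.12050825357437134) z,slopes [0.00043683 0.00178338 0.05292678]
t 17.35 pos [0.402  0.1944 0.249 ] yaw 0.09 gap 0.996734213344887 F [-0.17  0.35 -0.12]
shift [-0.0041 -0.0032 -0.002 ] turn 0.0 |d| 0.0027645177907837455
```

View pics/w12.png

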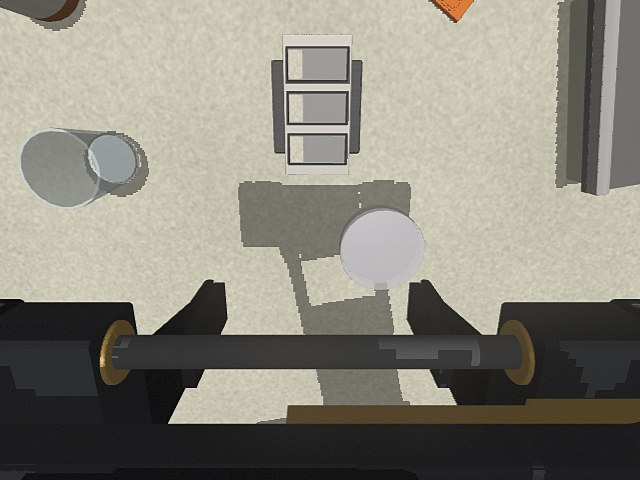

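View pics/s12.png

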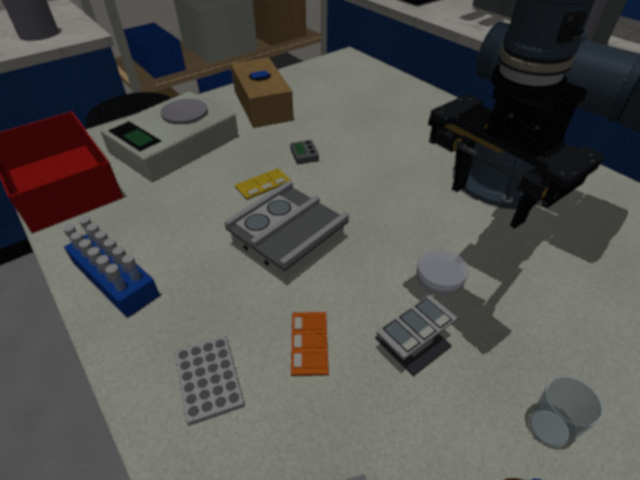

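The carrier's centre is at (0.494, 0.1957) and the stand's at (0.4935, 0.1955). Yaw is 0.1° and slopes are under 0.002, with all three slides in place. The dish carrier and the look-alikes are untouched.

```bash
python3 -c "
from h import *
job_done();print(read_state()['t'])"
```

```text
the job is handed in; nothing more can be done
the job is handed in; nothing more can be done
```

The slide carrier is on the light stand, released, centred and level, and I handed the job in at about 17 s; no verdict was reported.

I pushed the carrier along its lane in two strokes with the fingers closed, until about 38–40 mm overhung. I then pinched the overhanging end by its long sides, lifted it, lowered it onto the stand until I felt contact (Fz about +5.4 N), let go and drew the arm back.

**Final position:** in the last wrist picture the carrier's centre is about 0.5 mm from the stand's. Yaw is 0.1°, slopes are under 0.2% and the top is at 53 mm, as it should be. All three slides are in place.

**Everything else:** in the last scene picture the dish carrier, the orange and yellow look-alikes and the other items look unmoved.

**Disagreements:**
- The overhang readings differed by about 3–4 mm, from 36.6 mm (leading edge) to about 41 mm (near edge).
- The wrist and top cameras disagreed on the stand's position by about 1–2 mm.
- The tool was tilted by about 1° at the placing, but the carrier settled flat when released.

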